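# Nip up the gluing press with a ratchet ring spanner

### The arm

A 6-joint arm with a two-finger parallel gripper is mounted at the origin on the work surface. World frame = base frame: x ahead of the robot, y to its left, z up, the work surface at z = 0. Lengths are in m, angles in degrees, forces in N, time in s.
With the tool pointing down it reaches from about 0.4 to 0.825 m from the base axis. Payload 7 kg.
Tool frame: the origin (TCP) lies on the centre line of the jaws, within the pads' length; the fingertips stand 19 mm ahead of it and the grasp point (between the pads) is the TCP; z points along the fingers, y is the line along which they close (so a half turn about z gives the same grasp; the last joint's range is limited). The gripper opens to 88 mm and grips with 3 to 60 N. Pads are 19 mm wide; open, the fingers measure 130 mm over their backs; the gripper's body (78 mm by 193 mm) begins 47 mm behind the grasp point.
Start: joints at [79.647, 20.546, 0.682, 0, -70.136, -16.507], TCP at [0.305, 0.602, 0.246] pointing down, gripper open.
Joint ranges: [-176.03, 176.03], [-82.01, 121.73], [-58.28, 71.71], [-173.87, 95.51], [-174.79, -0.11], [-173.66, 173.66]. Speed limits (degrees/s): [136.94, 136.94, 172.46, 180, 180, 180].

### API

Orientations are given as [roll, pitch, yaw] about the fixed x, y, z axes, in that order (R = Rz(yaw) Ry(pitch) Rx(roll)).
In Python, from plant import get_state, capture, close_job gives the robot as it stands.
- The arm moves only by the tool apply_moves, never from a script. Its argument "targets" is a list of rows, each a list of 7 numbers: the opening, from 0 (shut) to 1 (fully open), then the shift along the tool's x, y, z normalised to -1 to 1, where 1 is 1000 mm, then the turn, a rotation vector about the tool's x, y, z normalised to -1 to 1, where 1 is 90 degrees. In form: [[claw, tx, ty, tz, ax, ay, az], ...]. A call has 1 to 20 rows; each row shifts and turns the commanded pose from where the row before left it, along the tool's axes as they then stand; what a row does not reach is not made up. A row lasts 1/12 s, in which the tool goes at most 41.7 mm and 7.16 degrees, less where a joint would pass 70% of its speed; a pose out of reach is approached as far as the arm can. A call with a number of a shift or a turn outside -1 to 1 is refused whole. A call with a gripper value outside its range is refused whole. The fingers move at their own pace and stop on an object; "newtons" is the grip in N (left out, the last holds). Time passes only in rows, so rows that do not move let the fingers close. It gives the time, the measured TCP pose, the force, the opening and the grip force at its end, in the units of the state.
- get_state(): the state, without advancing time (a new reading comes with each control period).
- capture(name): name is "scene" or "top"; returns a dict with "frame" (480x640x3 uint8, red, green, blue), "range_z" (480x640 float32, m along the optical axis (not along the pixel's ray), 0 where there is no reading), "camera_matrix" (3x3 intrinsics, pixels), "T" (4x4, takes a point from camera to world coordinates). Camera axes: x right, y down, z forward; pixel columns grow to the right and rows downward; lengths in m; the calibration is good to about 2 mm. A picture is of the moment at which its call begins.
- close_job(): hands the job in; it is judged then, once.
The state is a dict: "time_s": time; "joints": joint angles; "qd": joint speeds; "joint_torque": joint torques, N m; "tcp_pos": TCP position; "eef_rot": TCP orientation; "contact_force": force on the tool from outside, world axes, zero at the start; "moment": the same for the moment, N m; "gripper_width": finger opening in m; "gripper_force": force on a finger pad.
Only numpy, scipy, OpenCV 4.12 (cv2) and the standard library are available. Lean on these libraries where they do the work, as an engineer would, in place of code of your own. Each camera call takes 0.05 s, during which the arm holds its last target. There are 200 camera calls.

### The job

Three plywood sheets have been glued and stacked in the green hand press. Take the ratchet ring spanner off its plywood rest, put its ring fully down over the hexagon head of the press screw, and swing the handle to and fro (clockwise strokes drive, return strokes slip) until the screw's foot is down on the steel plate and the screw is nipped up snug: about 1.2 N m of turning moment, where the loose screw takes about 0.2. Do not overtighten it, leave the spanner sitting on the hexagon, let go, and disturb nothing else on the table.

Things in the scene. Friction and masses are not known exactly. Their poses are not given: they have to be found in the camera images.
- grip (a point): Point on the spanner's steel shank, half-way up, 65 mm from the ring's centre, where its weight balances. The shank there is 24 mm wide and 14 mm thick, from 28 to 95 mm from the ring's centre. On the rest it lies 41 mm above the table, 35 mm above the rest's base board, with nothing beside it. x points along the handle to the ring, z up.
- ring (a point): Centre of the spanner's ring, half-way up its 14 mm height, 57 mm wide outside. In it a ratchet wheel with a through hexagon hole, 28.4 mm across flats, belled out over the lowest 4.5 mm. The wheel's turn in the ring is unknown. It clicks every 20 degrees and drives when the handle swings clockwise seen from above; the other way it slips with little drag.
- spanner: The whole ratchet ring spanner, 262 mm long, about 0.42 kg, lying right way up on the rest. Origin at the ring's centre on its underside; the handle (20 mm wide, 12 mm thick beyond 95 mm) runs along -x to x = -233 mm. Fully down and let go it stays on the hexagon, handle sagging a few degrees. A ring put on tilted or with its corners not matching sticks several mm too high.
- hex_top (a point): Top of the press screw's head, on the screw's vertical axis. From here down: a cone 5 mm high, widening from 19 to 26 mm, then a hexagon 13 mm high, 27 mm across flats, then a collar 39 mm wide that carries the ring when it is fully down. Flats face 30, 90, 150... degrees from the point's x axis, which turns with the screw.
- hex_seat (a point): Point on the screw's axis where the ring's centre (ring) lies when the ring is fully down on the collar: 11 mm below hex_top. It goes down 4 mm for each clockwise turn of the screw.
- screw: The steel press screw, hexagon on top, round foot below. Clockwise from above lowers it 4 mm a turn; loose it takes 0.1 to 0.25 N m. The foot starts 0.4 to 1.5 mm above the plate. Once it bears, the moment climbs to 1.2 N m (some 150 N of press: snug) over about 80 degrees; under 0.9 is slack, over 1.6 too tight, 2 crushes the stack. It does not run back. Origin on the axis at table level.
- plate: Steel plate 85 x 85 x 10 mm on top of the glued stack, under the screw's foot; it gives well under 1 mm when pressed. Origin at the middle of its underside.
- press: Green hand press, bolted down, base 150 (x) x 250 (y) x 18 mm, origin under the screw's axis on the table. Crossbeam along y, 52 mm wide, top at 165 mm. Steel columns 22 mm thick at y = +95 and -95 mm rise to 227 mm, above the ring, so the handle can swing only about 55 degrees (gripper included) either side of the press's -x side (towards the robot), not right round.
- rest: Laser-cut plywood rest fixed to the table, base 235 x 66 x 6 mm, with two notched uprights (79 mm wide at x = +106 mm under the ring, 60 mm wide at x = -75 mm; cheeks up to 42 mm high) that carry the spanner, ring towards +x. Origin at the middle of its underside.
- kit_box: Open cardboard box 200 x 130 x 50 mm of cut plywood pieces, fixed; a bystander. Origin at the middle of its underside.
- water_bottle: Clear water bottle, 64 mm thick, 200 mm tall, a bystander. Origin at the middle of its underside.
- glue_bottle: White glue bottle, 56 mm thick, 150 mm tall, a bystander. Origin at the middle of its underside.
- tissue_box: Paper tissue box, 110 x 110 x 100 mm, a bystander. Origin at the middle of its underside.

How it is judged:
By the outcome, as a careful person would: the job done as asked, in the order asked, and still so for the second after the job is handed in, with the robot touching nothing.
It also fails if it takes over 72 s, if anything falls off the work surface, if the arm or the gripper's body presses on something with over 40 N, if the wrist force passes 120 N, or if a joint passes its speed limit or range.

## Working session

There is one attempt and no reset: what is moved stays moved. The work goes in short steps, Python scripts to look and compute and a tool call to move; the robot and the scene stay as the last step left them, time stands still between calls to the robot, and variables do not carry over. Pictures are saved under pics/ and viewed, at most 10 in all, crops included, and the job is handed in when it is done.

Besides the shell and the picture viewer there is one more tool, called after "Request:" as name(argument=value, ...), one argument or row to a line, values as JSON. apply_moves: Moves the arm, as the interface text tells. Scaled input: -1 to 1 covers 1000 mm each way for a shift and 90 degrees each way for a turn. Its arguments: {"type":"object","properties":{"targets":{"type":"array","items":{"type":"array","items":{"type":"number"}}},"newtons":{"type":"number"}},"required":["targets"]}

```bash
mkdir -p pics
cat > h.py <<'E'
import numpy as np, cv2
from plant import get_state, capture, close_job
def cloud(c):
    K=c["camera_matrix"];z=c["range_z"];v,u=np.mgrid[0:480,0:640]
    p=np.stack([(u-K[0,2])/K[0,0]*z,(v-K[1,2])/K[1,1]*z,z],-1)
    return p@c["T"][:3,:3].T+c["T"][:3,3]
def ray(c,u,v,h):
    K=c["camera_matrix"];d=c["T"][:3,:3]@np.array([(u-K[0,2])/K[0,0],(v-K[1,2])/K[1,1],1]);o=c["T"][:3,3]
    return o+d*(h-o[2])/d[2]
def proj(c,p):
    q=c["T"][:3,:3].T@(np.array(p)-c["T"][:3,3]);q=c["camera_matrix"]@q;return q[:2]/q[2]
E
python3 - <<'E'
from h import *
import pickle
d={}
for n in("scene","top"):
    c=capture(n);d[n]=c;cv2.imwrite(f"pics/{n}0.png",c["frame"][:,:,::-1]);print(n,c["T"].round(3),c["camera_matrix"])
pickle.dump(d,open("d0.pkl","wb"));print(get_state())
E
```

```text
scene [[ 0.111  0.769 -0.63   1.487]
 [ 0.994 -0.087  0.069 -0.08 ]
 [-0.002 -0.634 -0.774  1.176]
 [ 0.     0.     0.     1.   ]] [[624.49064144   0.         328.58258753]
 [  0.         624.49064144 230.95789105]
 [  0.           0.           1.        ]]
top [[ 1.400e-02 -9.970e-01  7.200e-02  5.750e-01]
 [-1.000e+00 -1.400e-02  0.000e+00  1.400e-02]
 [ 1.000e-03 -7.200e-02 -9.970e-01  1.192e+00]
 [ 0.000e+00  0.000e+00  0.000e+00  1.000e+00]] [[493.61677954   0.         312.69762899]
 [  0.         493.61677954 234.10715277]
 [  0.           0.           1.        ]]
{'time_s': 0.1, 'joints': array([ 7.96463689e+01,  2.05870446e+01,  6.39415846e-01, -1.84244461e-02,
       -7.01367640e+01, -1.65062650e+01]), 'qd': array([ 0.09012062, -0.06094462,  0.01860909,  0.00770573, -0.02645555,
       -0.00150632]), 'joint_torque': array([-7.86444343e-04, -5.84163487e+01,  2.93750954e+01,  7.01558501e+00,
        1.01536725e-02, -6.11601035e-05]), 'tcp_pos': array([0.3048109 , 0.60179428, 0.24472042]), 'eef_rot': array([ 1.79914164e+02, -7.37260952e-03, -2.68661635e+01]), 'contact_force': array([-0.36155708,  0.03728564,  0.36106625]), 'moment': array([0.02291283, 0.01021839, 0.01270128]), 'gripper_force': 0.0, 'gripper_width': 0.08789693940560482}
```

View pics/scene0.png

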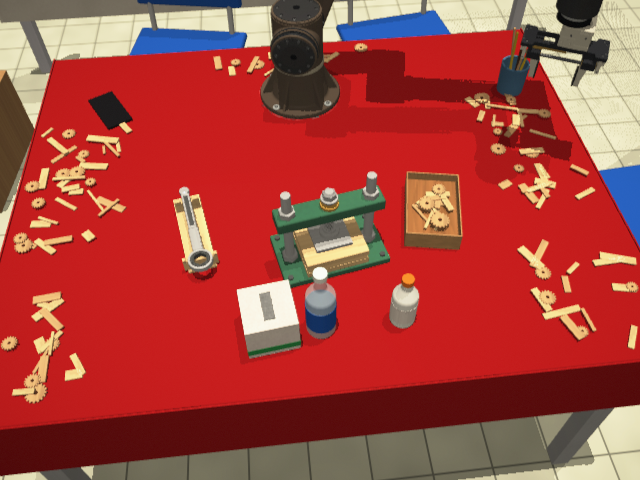

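View pics/top0.png

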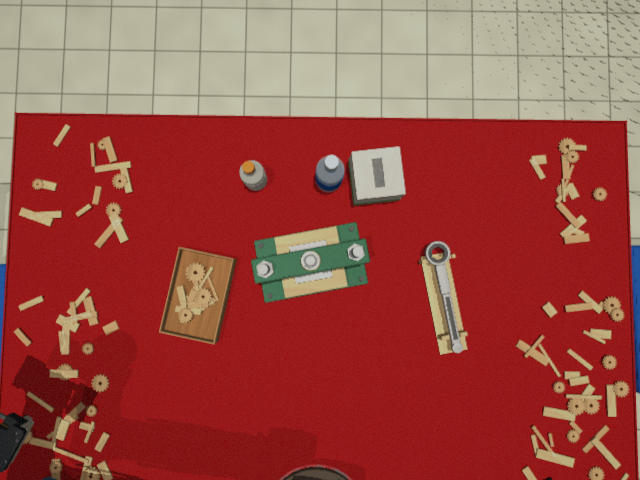

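Run:
```python
from h import *
import pickle
d=pickle.load(open("d0.pkl","rb"));t=d["top"];s=d["scene"]
def crop(c,x,y,w,h,k):return cv2.resize(c["frame"][y:y+h,x:x+w,::-1],None,fx=k,fy=k,interpolation=cv2.INTER_CUBIC)
a=np.hstack([crop(t,245,215,130,95,3),crop(t,410,235,65,125,3)[:285]])
b=crop(s,260,170,130,120,3); e=crop(s,165,180,65,95,3.7)
b=np.hstack([b[:290],cv2.resize(e,(195,290))])
cv2.imwrite("pics/crop.png",np.vstack([a[:285],b[:290]]))
P=cloud(t)
for n,x,y in(("hex",310,260),("colL",264,269),("colR",357,252),("ring",437,241),("handle",449,305),("end",458,348),("beam",330,256),("tissue",390,160),("wb",330,162),("boxedge",180,250)):print(n,P[y,x].round(4))
# heights around hex, ring
h=P[250:270,300:322,2];print((h*1000).astype(int))
for lo,hi in((.03,.06),):
    m=(P[...,2]>lo)&(P[...,2]<hi)
    m[:, :415]=0;m[:,475:]=0;m[:235]=0;m[360:]=0
    q=P[m];print(m.sum(),q.min(0),q.max(0))
```

```text
hex [0.5942 0.0191 0.2078]
colL [0.5751 0.1083 0.2282]
colR [ 0.6107 -0.0726  0.2276]
ring [ 0.6483 -0.286   0.0019]
handle [ 0.4984 -0.3009  0.0495]
end [ 0.4008 -0.3217  0.0466]
beam [ 0.604  -0.0222  0.164 ]
tissue [ 0.823  -0.1568  0.0993]
wb [ 0.7947 -0.0189  0.1984]
boxedge [0.6167 0.3237 0.04  ]
[[  70  161  163  163  164  164  164  163  165  165  168  168  165  163
   167  166  163  169  164  162  163  163]
 [ 163  165  165  163  166  162  165  165  171  174  171  172  176  163
   165  165  163  164  164  162  163  161]
 [ 163  165  163  160  165  164  172  189  186 1192  192  187  191  191
   173  163  166  163  166  165  168  164]
 [ 164  165  164  164  173  190  189  192  191  205  187  191  191  188
   189  189  172  166  166  162  165  163]
 [ 164  166  165  170  190  193  194  189  203  204  196  202  191  188
   189  192  188  172  163  164  162  164]
 [1192  163  172  188  191  190  199  205  206  205  203  205  207  203
   203  188  190  191  169  165  166  166]
 [ 166  164  192  190  189  204  204  207  209  211  208  209  205  206
   205  201  188  189  190  164  1
[... 885 characters left out ...]

   206  201  201  188  189  169  162  166]
 [ 162  170  186  190  204  201  202  205  208  210  208  208  206  207
   205  203  193  188  188  166  165  165]
 [ 164  166  190  188  192  189  203  202  204  202  208  206  204  202
   192  190  192  188  171  166  161  164]
 [ 164  169  175  189  189  190  190  189  203  202  200  203  201  188
   192  188  188  170  161  165  164  163]
 [ 164  165  165  170  189  192  191  188  189  189  192  205  193  186
   188  187  173  169  163  163  164  164]
 [ 162  161  163  168  172  172  189  187  190  191  188  192  190  194
   192  174  164  164  165  166  161  166]]
1401 [ 0.38873899 -0.34203069  0.03025584] [ 0.64332685 -0.23950342  0.05671342]
```

View pics/crop.png

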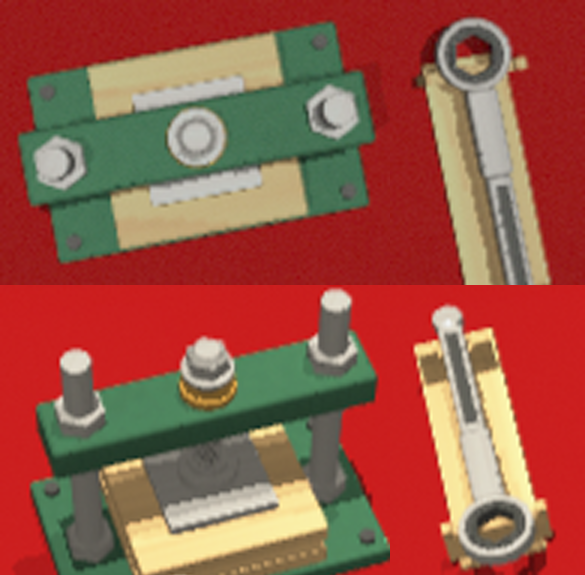

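```bash
cat > meas.py <<'E'
from h import *
import pickle
def big(m):
    n,l,st,_=cv2.connectedComponentsWithStats(m.astype(np.uint8));return l==1+st[1:,4].argmax()
d=pickle.load(open("d0.pkl","rb"))
for n in("top","scene"):
    c=d[n];P=cloud(c);P[c["range_z"]==0]=9;Z=P[...,2]
    # collar: rim contour of z>.18 near axis
    near=np.hypot(P[...,0]-.594,P[...,1]-.019)<.035
    m=big(near&(Z>.181)&(Z<.22));ct=max(cv2.findContours(m.astype(np.uint8),0,1)[0],key=len)[:,0]
    q=np.array([ray(c,u,v,.190) for u,v in ct]);(cx,cy),r=cv2.minEnclosingCircle(q[:,:2].astype(np.float32))
    print(n,"collar",cx,cy,r,"px centroid",np.argwhere(m).mean(0)[::-1],ray(c,*np.argwhere(m).mean(0)[::-1],.190))
    mt=near&(Z>.197)&(Z<.22);print(" hex med top",ray(c,*np.argwhere(mt).mean(0)[::-1],.203),np.percentile(Z[mt],[50,90]))
    # spanner: grey bright, above table
    f=c["frame"].astype(int);sat=f.max(2)-f.min(2)
    reg=(P[...,0]>.36)&(P[...,0]<.70)&(P[...,1]<-.22)&(P[...,1]>-.37)
    m=big(reg&(sat<45)&(Z>.025)&(Z<.07))
    cv2.imwrite(f"m_{n}.png",m.astype(np.uint8)*255)
    v,u=np.nonzero(m);q=np.array([ray(c,a,b,.048) for a,b in zip(u,v)])[:,:2]
    print(" px",m.sum())
    # ring: outer boundary of pixels beyond
    tip=q[q[:,0].argsort()[-5:]].mean(0);
    h=q[(np.hypot(*(q-tip).T)>.075)&(np.hypot(*(q-tip).T)<.245)]
    vx,vy,x0,y0=cv2.fitLine(h.astype(np.float32),2,0,.01,.01).ravel();
    if vx<0:vx,vy=-vx,-vy
    print(" dir yaw",np.degrees(np.arctan2(vy,vx)),"pt",x0,y0)
    ct=np.vstack([k[:,0] for k in cv2.findContours(m.astype(np.uint8),0,1)[0]])
    e=np.array([ray(c,a,b,.048) for a,b in ct])[:,:2];s=(e-[x0,y0])@[vx,vy]
    g=e[s>s.max()-.045];A=np.c_[2*g,np.ones(len(g))];sol=np.linalg.lstsq(A,(g**2).sum(1),rcond=None)[0]
    r=np.sqrt(sol[2]+sol[0]**2+sol[1]**2);print(" ring",sol[:2],"r",r,"off-line",(sol[:2]-[x0,y0])@[-vy,vx],"Z ring",np.median(Z[m]),"len",s.max()-s.min())
E
python3 meas.py
```

```text
top collar 0.5926539301872253 0.019195184111595154 0.019220465794205666 px centroid [309.84532374 260.76258993] [0.59302032 0.01946159 0.19      ]
 hex med top [0.59321587 0.01957698 0.203     ] [0.20623514 0.20938952]
 px 1252
 dir yaw 11.563832 pt 0.48649064 -0.30044296
 ring [ 0.61629636 -0.2742502 ] r 0.028169469153555823 off-line -0.0003596945250553201 Z ring 0.04719380341045454 len 0.25758569052909275
scene collar 0.5874204039573669 0.01916760578751564 0.025130514055490494 px centroid [328.63374486 195.97530864] [0.5889937  0.01825379 0.19      ]
 hex med top [0.59407119 0.0174968  0.203     ] [0.20819874 0.21349825]
 px 961
 dir yaw 11.487572 pt 0.49820945 -0.30102518
 ring [ 0.62167551 -0.27610474] r 0.027951670659194246 off-line -0.00016769718615545503 Z ring 0.05095861442226313 len 0.2632967796701322
```

```bash
cat > plan.py <<'E'
import numpy as np
# pose=(x,y,z,yaw deg), tool down
def rows(p,t,n,claw,dec=4):
    p=np.array(p,float);t=np.array(t,float);out=[]
    for k in range(n):
        d=(t-p)/(n-k);c,s=np.cos(np.radians(p[3])),np.sin(np.radians(p[3]))
        r=np.round([c*d[0]+s*d[1],s*d[0]-c*d[1],-d[2],-d[3]/90],dec)
        p+= [c*r[0]+s*r[1],s*r[0]-c*r[1],-r[2],-r[3]*90]
        out.append([claw,*r[:3].tolist(),0,0,r[3].item()])
    print(str(out).replace(" ",""),"->",p.round(4).tolist());return p
E
python3 -c "
from plan import *
p=rows((.305,.602,.246,-26.87),(.305+.248*.8,.602-.89*.8,.29,11.5),20,1)
p=rows(p,(.554,-.2878,.20,11.5),6,1)
p=rows(p,(.554,-.2878,.041,11.5),8,1)
"
```

```text
[[1,0.0249,0.0273,-0.0022,0,0,-0.0213],[1,0.024,0.0281,-0.0022,0,0,-0.0213],[1,0.0231,0.0289,-0.0022,0,0,-0.0213],[1,0.0221,0.0296,-0.0022,0,0,-0.0213],[1,0.0211,0.0304,-0.0022,0,0,-0.0213],[1,0.02,0.031,-0.0022,0,0,-0.0213],[1,0.019,0.0317,-0.0022,0,0,-0.0213],[1,0.0179,0.0323,-0.0022,0,0,-0.0213],[1,0.0168,0.0329,-0.0022,0,0,-0.0213],[1,0.0157,0.0334,-0.0022,0,0,-0.0213],[1,0.0146,0.034,-0.0022,0,0,-0.0213],[1,0.0135,0.0344,-0.0022,0,0,-0.0213],[1,0.0123,0.0349,-0.0022,0,0,-0.0213],[1,0.0111,0.0352,-0.0022,0,0,-0.0213],[1,0.01,0.0356,-0.0022,0,0,-0.0214],[1,0.0087,0.0359,-0.0022,0,0,-0.0213],[1,0.0076,0.0362,-0.0022,0,0,-0.0214],[1,0.0063,0.0364,-0.0022,0,0,-0.0213],[1,0.0051,0.0366,-0.0022,0,0,-0.0214],[1,0.0039,0.0368,-0.0022,0,0,-0.0213]] -> [0.5034, -0.11, 0.29, 11.497]
[[1,0.0024,0.0307,0.015,0,0,-0.0],[1,0.0023,0.0307,0.015,0,0,-0.0],[1,0.0024,0.0307,0.015,0,0,-0.0],[1,0.0023,0.0307,0.015,0,0,-0.0],[1,0.0024,0.0307,0.015,0,0,-0.0],[1,0.0023,0.0308,0.015,0,0,-0.0]] -> [0.554, -0.2878, 0.2, 11.497]
[[1,0.0,-0.0,0.0199,0,0,-0.0],[1,0.0,-0.0,0.0199,0,0,-0.0],[1,0.0,-0.0,0.0199,0,0,-0.0],[1,0.0,-0.0,0.0199,0,0,-0.0],[1,0.0,-0.0,0.0198,0,0,-0.0],[1,0.0,-0.0,0.0199,0,0,-0.0],[1,0.0,-0.0,0.0198,0,0,-0.0],[1,0.0,-0.0,0.0199,0,0,-0.0]] -> [0.554, -0.2878, 0.041, 11.497]
```

Request:
apply_moves(
  targets=[
    [1, 0, 0, -0.006, 0, 0, -0.0533],
    [1, 0, 0, -0.006, 0, 0, -0.0533],
    [1, 0, 0, -0.006, 0, 0, -0.0533],
    [1, 0, 0, -0.006, 0, 0, -0.0533],
    [1, 0, 0, -0.006, 0, 0, -0.0533],
    [1, 0, 0, -0.006, 0, 0, -0.0533],
    [1, 0, 0, -0.006, 0, 0, -0.0533],
    [1, 0, 0, -0.006, 0, 0, -0.0533],
  ],
)

```text
time_s: 0.77
tcp_pos: [0.3049, 0.6019, 0.2933]
eef_rot: [180.0, 0.0, 11.8]
contact_force: [0.1, 0.1, 0.9]
gripper_width: 0.0876
gripper_force: 0.0
```

Request:
apply_moves(
  targets=[
    [1, 0.0028, 0.0384, 0, 0, 0, 0],
    [1, 0.0028, 0.0384, 0, 0, 0, 0],
    [1, 0.0028, 0.0384, 0, 0, 0, 0],
    [1, 0.0028, 0.0384, 0, 0, 0, 0],
    [1, 0.0028, 0.0384, 0, 0, 0, 0],
    [1, 0.0028, 0.0384, 0, 0, 0, 0],
    [1, 0.0028, 0.0384, 0, 0, 0, 0],
    [1, 0.0028, 0.0384, 0, 0, 0, 0],
    [1, 0.0028, 0.0384, 0, 0, 0, 0],
    [1, 0.0028, 0.0384, 0, 0, 0, 0],
    [1, 0.0028, 0.0384, 0, 0, 0, 0],
    [1, 0.0028, 0.0384, 0, 0, 0, 0],
    [1, 0.0028, 0.0384, 0, 0, 0, 0],
    [1, 0.0028, 0.0384, 0, 0, 0, 0],
    [1, 0.0028, 0.0384, 0, 0, 0, 0],
    [1, 0.0028, 0.0384, 0, 0, 0, 0],
    [1, 0.0028, 0.0384, 0, 0, 0, 0],
    [1, 0.0028, 0.0384, 0, 0, 0, 0],
    [1, 0.0028, 0.0384, 0, 0, 0, 0],
    [1, 0.0028, 0.0384, 0, 0, 0, 0],
  ],
)

```text
time_s: 2.43
tcp_pos: [0.5131, -0.1412, 0.2934]
eef_rot: [-180.0, 0.0, 11.5]
contact_force: [1.7, 1.5, -0.4]
gripper_width: 0.0875
gripper_force: 0.0
```

Request:
apply_moves(
  targets=[
    [1, 0.0026, 0.0384, 0, 0, 0, 0],
    [1, 0.0028, 0.0384, 0, 0, 0, 0],
    [1, 0.0028, 0.0384, 0, 0, 0, 0],
    [1, 0.0028, 0.0384, 0, 0, 0, 0],
    [1, 0, 0, 0.03, 0, 0, 0],
    [1, 0, 0, 0.03, 0, 0, 0],
    [1, 0, 0, 0.03, 0, 0, 0],
    [1, 0, 0, 0.03, 0, 0, 0],
    [1, 0, 0, 0, 0, 0, 0],
    [1, 0, 0, 0, 0, 0, 0],
  ],
)

```text
time_s: 3.27
tcp_pos: [0.5537, -0.2875, 0.1724]
eef_rot: [-179.9, 0.2, 11.5]
contact_force: [0.8, -0.3, 1.9]
gripper_width: 0.0875
gripper_force: 0.0
```

Request:
apply_moves(
  targets=[
    [1, 0, 0, 0.03, 0, 0, 0],
    [1, 0, 0, 0.03, 0, 0, 0],
    [1, 0, 0, 0.03, 0, 0, 0],
    [1, 0, 0, 0.02, 0, 0, 0],
    [1, 0, 0, 0.012, 0, 0, 0],
    [1, 0, 0, 0.01, 0, 0, 0],
    [1, 0, 0, 0, 0, 0, 0],
    [1, 0, 0, 0, 0, 0, 0],
  ],
)

```text
time_s: 3.93
tcp_pos: [0.5556, -0.2878, 0.0428]
eef_rot: [180.0, -0.1, 11.5]
contact_force: [0.5, 0.5, 1.8]
gripper_width: 0.0875
gripper_force: 0.0
```

Request:
apply_moves(
  targets=[
    [0, 0, 0, 0, 0, 0, 0],
    [0, 0, 0, 0, 0, 0, 0],
    [0, 0, 0, 0, 0, 0, 0],
    [0, 0, 0, 0, 0, 0, 0],
    [0, 0, 0, 0, 0, 0, 0],
    [0, 0, 0, 0, 0, 0, 0],
    [0, 0, 0, 0, 0, 0, 0],
    [0, 0, 0, 0, 0, 0, 0],
    [0, 0, 0, 0, 0, 0, 0],
    [0, 0, 0, 0, 0, 0, 0],
  ],
  newtons=55,
)

```text
time_s: 4.77
tcp_pos: [0.5546, -0.2875, 0.0415]
eef_rot: [-180.0, 0.0, 11.5]
contact_force: [-1.6, -0.7, -1.8]
gripper_width: 0.0265
gripper_force: 1.6
```

Request:
apply_moves(
  targets=[
    [0, 0, 0, 0, 0, 0, 0],
    [0, 0, 0, 0, 0, 0, 0],
    [0, 0, 0, 0, 0, 0, 0],
    [0, 0, 0, 0, 0, 0, 0],
    [0, 0, 0, 0, 0, 0, 0],
  ],
)

```text
time_s: 5.18
tcp_pos: [0.5546, -0.2876, 0.0415]
eef_rot: [180.0, -0.0, 11.5]
contact_force: [-0.8, -0.1, -0.6]
gripper_width: 0.0233
gripper_force: 55.0
```

```bash
python3 -c "
from h import *
s=get_state();print({k:np.round(s[k],4) for k in('tcp_pos','eef_rot','contact_force','moment','gripper_width','gripper_force')})"
```

```text
{'tcp_pos': array([ 0.5546, -0.2876,  0.0415]), 'eef_rot': array([ 1.799975e+02, -2.000000e-04,  1.151680e+01]), 'contact_force': array([-0.764 , -0.0823, -0.6372]), 'moment': array([-0.2249, -0.1834,  0.0286]), 'gripper_width': np.float64(0.0233), 'gripper_force': np.float64(55.0001)}
```

Gripped (23 mm). Lift, then look.

Request:
apply_moves(
  targets=[
    [0, 0, 0, -0.01, 0, 0, 0],
    [0, 0, 0, -0.015, 0, 0, 0],
    [0, 0, 0, -0.025, 0, 0, 0],
    [0, 0, 0, -0.03, 0, 0, 0],
    [0, 0, 0, -0.03, 0, 0, 0],
    [0, 0, 0, -0.03, 0, 0, 0],
    [0, 0, 0, -0.03, 0, 0, 0],
    [0, 0, 0, -0.03, 0, 0, 0],
    [0, 0, 0, -0.02, 0, 0, 0],
    [0, 0, 0, -0.01, 0, 0, 0],
    [0, 0, 0, 0, 0, 0, 0],
    [0, 0, 0, 0, 0, 0, 0],
  ],
)

```text
time_s: 6.18
tcp_pos: [0.554, -0.2871, 0.2707]
eef_rot: [-179.9, 0.0, 11.5]
contact_force: [0.4, 0.5, -5.3]
gripper_width: 0.0237
gripper_force: 55.0
```

Run:
```python
from h import *
import pickle
s=get_state();print({k:np.round(s[k],4) for k in('tcp_pos','eef_rot','contact_force','moment','gripper_width','gripper_force')})
d={n:capture(n) for n in("top","scene")};pickle.dump(d,open("d1.pkl","wb"))
t=s["tcp_pos"];a=np.radians(s["eef_rot"][2]);ring=t+.065*np.array([np.cos(a),np.sin(a),0])
o=[]
for n in d:
    c=d[n];u,v=proj(c,ring);print(n,u,v);x=int(u)-45;y=int(v)-60
    o.append(cv2.resize(c["frame"][y:y+120,x:x+95,::-1],None,fx=4,fy=4,interpolation=cv2.INTER_CUBIC))
    P=cloud(c);Z=P[...,2];m=(np.hypot(P[...,0]-ring[0],P[...,1]-ring[1])<.05)&(abs(Z-ring[2])<.02);q=P[m]
    l=(q-ring)@np.array([[np.cos(a),np.sin(a),0],[-np.sin(a),np.cos(a),0],[0,0,1]]).T
    print(m.sum(),"z med",np.median(q[:,2]),"along max",np.percentile(l[:,0],[90,98]),"lat",np.percentile(l[:,1],[2,98]))
    k=l[:,0]>-.028;print("slope",np.polyfit(l[k,0],l[k,2],1))
cv2.imwrite("pics/lift.png",np.hstack(o))
```

```text
{'tcp_pos': array([ 0.554 , -0.2871,  0.2707]), 'eef_rot': array([-1.799328e+02,  2.800000e-02,  1.149840e+01]), 'contact_force': array([ 0.448 ,  0.5303, -5.28  ]), 'moment': array([-0.0511,  0.0658, -0.0643]), 'gripper_width': np.float64(0.0237), 'gripper_force': np.float64(54.9988)}
top 466.94489064555364 248.87429525515512
  return _methods._mean(a, axis=axis, dtype=dtype,
  ret = ret.dtype.type(ret / rcount)
Traceback (most recent call last):
IndexError: index -1 is out of bounds for axis 0 with size 0
```

Run:
```python
from h import *
import pickle
d=pickle.load(open("d1.pkl","rb"))
o=[]
for n in d:
    c=d[n];u,v=proj(c,[.6175,-.274,.2707]);print(n,u,v);x=int(u)-60;y=int(v)-70;x=max(x,0)
    P=cloud(c);print(P[int(v)-20:int(v)+21:4,int(u)-20:int(u)+21:5,2].round(3))
    o.append(cv2.resize(c["frame"][y:y+140,x:x+120,::-1],(400,467),interpolation=cv2.INTER_CUBIC))
cv2.imwrite("pics/lift.png",np.hstack(o))
```

```text
top 466.87414632576576 248.99759077813323
[[ 0.652  0.65   0.646  0.641  0.641  0.645 -0.004  0.001 -0.007]
 [ 0.659  0.659  0.657  0.656  0.654  0.658  0.657 -0.     0.   ]
 [ 0.667  0.664  0.664  0.663  0.661  0.665  0.663  0.656  0.649]
 [ 0.668  0.671  0.669  0.667  0.666  0.667  0.672  0.662  0.657]
 [ 0.673  0.672  0.671  0.672  0.671  0.669  0.671  0.671  0.662]
 [ 0.673  0.674  0.674  0.672  0.673  0.672  0.673  0.673  0.667]
 [ 0.676  0.677  0.675  0.676  0.675  0.674  0.676  0.677  0.67 ]
 [ 0.675  0.677  0.677  0.676  0.676  0.677  0.679  0.679  0.673]
 [ 0.677  0.679  0.677  0.677  0.676  0.677  0.68   0.678  0.674]
 [ 0.678  0.678  0.678  0.678  0.677  0.679  0.679  0.676  0.675]
 [ 0.679  0.677  0.679  0.679  0.678  0.68   0.683  0.678  0.676]]
scene 183.2808836652462 191.19392627164083
[[ 0.282  0.277  0.281  0.278  0.278  0.27   0.004  0.005  0.011]
 [ 0.006  0.268  0.278  0.281  0.281  0.001  0.003  0.003  0.011]
 [-0.002  0.257  0.003  0.282  0.277  0.279 -0.002  0.003  0.008]
 [ 0.004  0.006  0.279  0.281  0.277  0.281  0.274  0.004  0.004]
 [ 0.005  0.281  0.284  0.271 -0.     0.264  0.28   0.004  0.003]
 [ 0.006  0.278  0.275  0.001  0.008  0.282  0.282  0.004  0.004]
 [-0.001  0.007  0.278  0.281  0.281  0.279  0.275  0.007  0.006]
 [ 0.005  0.006  0.274  0.275  0.279  0.274  0.042  0.039  0.007]
 [ 0.001  0.004  0.01   0.044  0.037  0.035  0.029  0.027  0.008]
 [ 0.009  0.005  0.005  0.023  0.017  0.014  0.014  0.01   0.001]
 [ 0.002  0.004  0.007  0.019  0.012  0.01   0.007  0.016  0.002]]
```

View pics/lift.png

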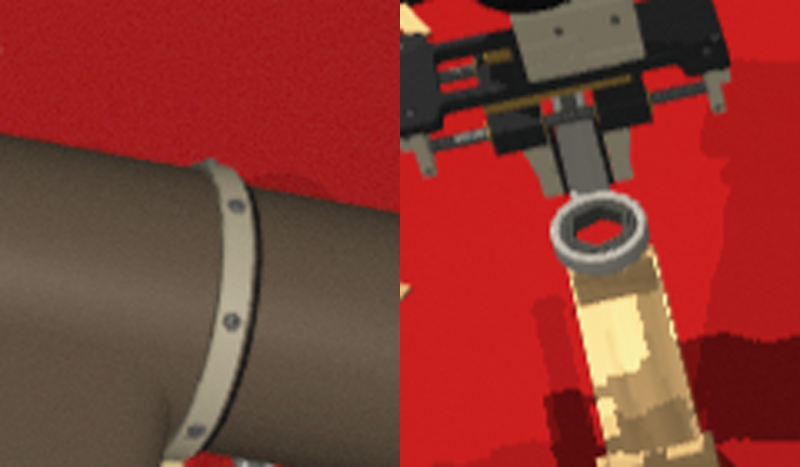

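Request:
apply_moves(
  targets=[
    [0, 0, 0, 0, 0, 0, -0.04],
    [0, 0, 0, 0, 0, 0, -0.06],
    [0, 0, 0, 0, 0, 0, -0.06],
    [0, 0, 0, 0, 0, 0, -0.06],
    [0, 0, 0, 0, 0, 0, -0.06],
    [0, 0, 0, 0, 0, 0, -0.06],
    [0, 0, 0, 0, 0, 0, -0.06],
    [0, 0, 0, 0, 0, 0, -0.06],
    [0, 0, 0, 0, 0, 0, -0.034],
    [0, 0, 0, 0, 0, 0, 0],
  ],
)

```text
time_s: 7.12
tcp_pos: [0.5539, -0.2873, 0.2694]
eef_rot: [-179.8, 0.1, 56.1]
contact_force: [1.6, 0.2, -3.9]
gripper_width: 0.0235
gripper_force: 55.0
```

Request:
apply_moves(
  targets=[
    [0, 0.0105, -0.007, 0, 0, 0, 0],
    [0, 0.021, -0.0138, 0, 0, 0, 0],
    [0, 0.021, -0.0138, 0, 0, 0, 0],
    [0, 0.021, -0.0138, 0, 0, 0, 0],
    [0, 0.021, -0.0138, 0, 0, 0, 0],
    [0, 0.021, -0.0138, 0, 0, 0, 0],
    [0, 0.021, -0.0138, 0, 0, 0, 0],
    [0, 0.021, -0.0138, 0, 0, 0, 0],
    [0, 0.021, -0.0138, 0, 0, 0, 0],
    [0, 0.021, -0.0138, 0, 0, 0, 0],
    [0, 0.0105, -0.007, 0, 0, 0, 0],
    [0, 0, 0, 0.02, 0, 0, 0],
    [0, 0, 0, 0.01, 0, 0, 0],
    [0, 0, 0, 0, 0, 0, 0],
    [0, 0, 0, 0, 0, 0, 0],
    [0, 0, 0, 0, 0, 0, 0],
  ],
)

```text
time_s: 8.45
tcp_pos: [0.5578, -0.0367, 0.2419]
eef_rot: [180.0, 0.0, 55.9]
contact_force: [0.3, -0.5, -3.0]
gripper_width: 0.0237
gripper_force: 55.0
```

```bash
cat > look.py <<'E'
from h import *
import sys
s=get_state();print({k:np.round(s[k],4).tolist() for k in('time_s','tcp_pos','eef_rot','contact_force','moment','joints')})
c=capture("scene");t=s["tcp_pos"];a=np.radians(s["eef_rot"][2]);ring=t+.065*np.array([np.cos(a),np.sin(a),0])
u,v=proj(c,ring+[0,0,.007]);print("pred ring",ring,u,v)
P=cloud(c);Z=P[...,2];m=(np.hypot(P[...,0]-ring[0],P[...,1]-ring[1])<.04)&(Z>ring[2]+.001)&(Z<ring[2]+.015)
vv,uu=np.nonzero(m);q=np.array([ray(c,x,y,ring[2]+.007) for x,y in zip(uu,vv)])[:,:2]
l=(q-ring[:2])@np.array([[np.cos(a),-np.sin(a)],[np.sin(a),np.cos(a)]])
k=l[:,0]>-.02;print("n",k.sum(),"lat",np.percentile(l[k,1],[1,99]),"fwd",np.percentile(l[k,0],99),"rows y",np.percentile(q[:,1],[1,99]))
x,y=int(u)-50,int(v)-45
cv2.imwrite(sys.argv[1],cv2.resize(c["frame"][y:y+90,x:x+100,::-1],None,fx=6,fy=6,interpolation=cv2.INTER_CUBIC))
E
python3 look.py pics/hover.png
```

```text
{'time_s': 8.45, 'tcp_pos': [0.5578, -0.0367, 0.2419], 'eef_rot': [179.9826, 0.0209, 55.9191], 'contact_force': [0.3436, -0.4693, -3.0399], 'moment': [-0.1066, -0.0932, -0.0056], 'joints': [16.3167, 9.8076, -14.4884, 0.0293, -65.709, 129.5903]}
pred ring [0.59423574 0.01710505 0.24190761] 328.3128182518781 178.5331117440639
n 359 lat [-0.03061614  0.0300805 ] fwd 0.027197689480196952 rows y [-0.01848018  0.04292877]
```

View pics/hover.png

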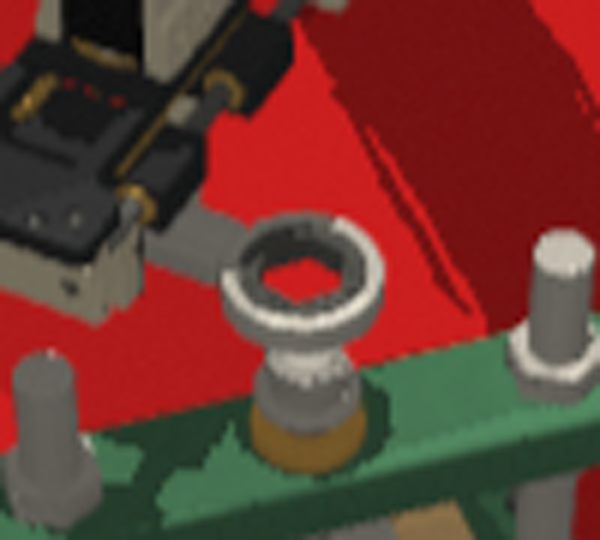

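Request:
apply_moves(
  targets=[
    [0, 0.0008, -0.0014, 0.008, 0, 0, 0],
    [0, 0, 0, 0.008, 0, 0, 0],
    [0, 0, 0, 0.006, 0, 0, 0],
    [0, 0, 0, 0.004, 0, 0, 0],
    [0, 0, 0, 0.003, 0, 0, 0],
    [0, 0, 0, 0.002, 0, 0, 0],
    [0, 0, 0, 0, 0, 0, 0],
    [0, 0, 0, 0, 0, 0, 0],
    [0, 0, 0, 0, 0, 0, 0],
  ],
)

```text
time_s: 9.25
tcp_pos: [0.5571, -0.0347, 0.2108]
eef_rot: [180.0, -0.0, 56.0]
contact_force: [0.1, -0.1, -4.0]
gripper_width: 0.0238
gripper_force: 55.0
```

```bash
cat > st.py <<'E'
from h import *
s=get_state();print({k:np.round(s[k],4).tolist() for k in('time_s','tcp_pos','eef_rot','contact_force','moment','gripper_width')})
t=s["tcp_pos"];a=np.radians(s["eef_rot"][2]);r=.065*np.array([np.cos(a),np.sin(a),0]);F=s["contact_force"];M=s["moment"]
print("ring",(t+r).round(4),"F along handle",F@r/.065,"lat",(-F[0]*r[1]+F[1]*r[0])/.065,"Mz at ring",M[2]-(r[0]*F[1]-r[1]*F[0]))
E
python3 st.py
```

```text
{'time_s': 9.25, 'tcp_pos': [0.5571, -0.0347, 0.2108], 'eef_rot': [179.9784, -0.0177, 55.9799], 'contact_force': [0.1125, -0.0733, -4.0007], 'moment': [-0.1412, -0.1233, -0.0215], 'gripper_width': 0.0238}
ring [0.5934 0.0192 0.2108] F along handle 0.002158714475194799 lat -0.13424500683390245 Mz at ring -0.012729249658099333
```

Request:
apply_moves(
  targets=[
    [0, 0, 0, 0.001, 0, 0, 0],
    [0, 0, 0, 0.001, 0, 0, 0],
    [0, 0, 0, 0.001, 0, 0, 0],
    [0, 0, 0, 0.001, 0, 0, 0],
    [0, 0, 0, 0, 0, 0, 0],
    [0, 0, 0, 0, 0, 0, 0],
  ],
)

```text
time_s: 9.75
tcp_pos: [0.5576, -0.0347, 0.2071]
eef_rot: [179.9, -0.1, 56.0]
contact_force: [2.8, -1.0, -1.4]
gripper_width: 0.0235
gripper_force: 55.0
```

```bash
python3 st.py
```

```text
{'time_s': 9.75, 'tcp_pos': [0.5576, -0.0347, 0.2071], 'eef_rot': [179.9223, -0.0536, 55.9773], 'contact_force': [2.7774, -0.9971, -1.4391], 'moment': [-0.37, -1.1112, -0.1903], 'gripper_width': 0.0235}
ring [0.5939 0.0191 0.2071] F along handle 0.727618027960907 lat -2.859896000755074 Mz at ring -0.004431045505819464
```

Request:
apply_moves(
  targets=[
    [0, 0.0002, 0.0006, 0, 0, 0, 0],
    [0, 0, 0, 0.0005, 0, 0, 0],
    [0, 0, 0, 0, 0, 0, 0],
    [0, 0.0002, -0.0051, 0, 0, 0, 0.05],
    [0, 0.0002, -0.0051, 0, 0, 0, 0.05],
    [0, 0, 0, 0, 0, 0, 0],
  ],
)

```text
time_s: 10.25
tcp_pos: [0.5495, -0.0282, 0.2063]
eef_rot: [180.0, -0.0, 46.8]
contact_force: [2.0, -1.7, -0.3]
gripper_width: 0.0232
gripper_force: 55.0
```

```bash
python3 st.py
```

```text
{'time_s': 10.25, 'tcp_pos': [0.5495, -0.0282, 0.2063], 'eef_rot': [179.9731, -0.0487, 46.7812], 'contact_force': [1.9837, -1.6563, -0.306], 'moment': [-0.7837, -1.2622, -0.2558], 'gripper_width': 0.0232}
ring [0.594  0.0192 0.2063] F along handle 0.15142236333605716 lat -2.579821473340262 Mz at ring -0.08807412039938822
```

Request:
apply_moves(
  targets=[
    [0, 0.0002, -0.0047, 0.0005, 0, 0, 0.05],
    [0, 0.0002, -0.0051, 0, 0, 0, 0.05],
    [0, 0.0002, -0.0051, 0, 0, 0, 0.05],
    [0, 0, 0, 0, 0, 0, 0],
  ],
)

```text
time_s: 10.58
tcp_pos: [0.5399, -0.0167, 0.2059]
eef_rot: [180.0, -0.0, 33.5]
contact_force: [1.0, -0.9, 1.3]
gripper_width: 0.0235
gripper_force: 55.0
```

```bash
python3 st.py
```

```text
{'time_s': 10.5833, 'tcp_pos': [0.5399, -0.0167, 0.2059], 'eef_rot': [179.9943, -0.04, 33.4552], 'contact_force': [1.0323, -0.9158, 1.2796], 'moment': [-0.2953, -0.8347, -0.1251], 'gripper_width': 0.0235}
ring [0.5941 0.0192 0.2059] F along handle 0.3564044365769147 lat -1.3331142115293313 Mz at ring -0.03842419842104422
```

Request:
apply_moves(
  targets=[
    [0, 0.0002, -0.0051, 0.0005, 0, 0, 0.05],
    [0, 0.0002, -0.0051, 0, 0, 0, 0.05],
    [0, 0.0002, -0.0051, 0, 0, 0, 0.05],
    [0, 0, 0, 0, 0, 0, 0],
  ],
)

```text
time_s: 10.92
tcp_pos: [0.5331, -0.003, 0.2052]
eef_rot: [-180.0, -0.0, 20.1]
contact_force: [1.1, -0.5, 0.9]
gripper_width: 0.0235
gripper_force: 55.0
```

```bash
python3 st.py
```

```text
{'time_s': 10.9167, 'tcp_pos': [0.5331, -0.003, 0.2052], 'eef_rot': [-179.9886, -0.0209, 20.0571], 'contact_force': [1.122, -0.4782, 0.8857], 'moment': [-0.0529, -0.6765, -0.0818], 'gripper_width': 0.0235}
ring [0.5941 0.0193 0.2052] F along handle 0.8899639961015721 lat -0.8339910638427283 Mz at ring -0.027562495727570524
```

Request:
apply_moves(
  targets=[
    [0, 0, 0, 0.001, 0, 0, 0],
    [0, 0, 0, 0.001, 0, 0, 0],
    [0, 0, 0, 0, 0, 0, 0],
    [0, 0, 0, 0, 0, 0, 0],
  ],
)

```text
time_s: 11.25
tcp_pos: [0.5332, -0.0036, 0.2033]
eef_rot: [-180.0, -0.0, 20.2]
contact_force: [-0.9, 2.2, 5.3]
gripper_width: 0.0233
gripper_force: 55.0
```

```bash
python3 st.py
```

```text
{'time_s': 11.25, 'tcp_pos': [0.5332, -0.0036, 0.2033], 'eef_rot': [-179.9973, -0.0185, 20.1751], 'contact_force': [-0.9174, 2.1594, 5.3075], 'moment': [0.8492, 0.0265, 0.1321], 'gripper_width': 0.0233}
ring [0.5943 0.0188 0.2033] F along handle -0.11639883357842958 lat 2.3433331838690856 Mz at ring -0.020195773454834504
```

Request:
apply_moves(
  targets=[
    [0, 0.0002, -0.0053, 0.0003, 0, 0, 0.05],
    [0, 0.0002, -0.0051, 0, 0, 0, 0.05],
    [0, 0, 0, 0, 0, 0, 0],
  ],
)

```text
time_s: 11.5
tcp_pos: [0.5303, 0.0069, 0.2024]
eef_rot: [-180.0, 0.0, 10.9]
contact_force: [3.4, 0.1, -3.9]
gripper_width: 0.0237
gripper_force: 55.0
```

```bash
python3 st.py
```

```text
{'time_s': 11.5, 'tcp_pos': [0.5303, 0.0069, 0.2024], 'eef_rot': [-179.9755, 0.0013, 10.8928], 'contact_force': [3.3783, 0.0582, -3.8516], 'moment': [0.1012, -1.2211, -0.0476], 'gripper_width': 0.0237}
ring [0.5941 0.0192 0.2024] F along handle 3.3284352904966337 lat -0.5812735897512129 Mz at ring -0.00981485603275703
```

Request:
apply_moves(
  targets=[
    [0, 0.0005, 0, 0.001, 0, 0, 0],
    [0, 0, 0, 0.001, 0, 0, 0],
    [0, 0, 0, 0.001, 0, 0, 0],
    [0, 0, 0, 0.001, 0, 0, 0],
    [0, 0, 0, 0, 0, 0, 0],
    [0, 0, 0, 0, 0, 0, 0],
  ],
)

```text
time_s: 12.0
tcp_pos: [0.5307, 0.0065, 0.1989]
eef_rot: [-180.0, 0.0, 11.0]
contact_force: [-2.3, 2.3, 4.3]
gripper_width: 0.0236
gripper_force: 55.0
```

```bash
python3 st.py
```

```text
{'time_s': 12.0, 'tcp_pos': [0.5307, 0.0065, 0.1989], 'eef_rot': [-179.9971, 0.0006, 11.0043], 'contact_force': [-2.2872, 2.2831, 4.3325], 'moment': [0.9143, 0.3421, 0.1178], 'gripper_width': 0.0236}
ring [0.5945 0.019  0.1989] F along handle -1.8093855215297796 lat 2.6776827976064834 Mz at ring -0.0562084697349301
```

Request:
apply_moves(
  targets=[
    [0, -0.0003, -0.0004, 0.001, 0, 0, 0],
    [0, 0, 0, 0.0005, 0, 0, 0],
    [0, 0, 0, 0, 0, 0, 0],
    [0, 0, 0, 0, 0, 0, 0],
  ],
)

```text
time_s: 12.33
tcp_pos: [0.5306, 0.0068, 0.1976]
eef_rot: [180.0, -0.0, 11.0]
contact_force: [-1.2, 1.7, 5.8]
gripper_width: 0.0238
gripper_force: 55.0
```

```bash
python3 st.py
```

```text
{'time_s': 12.3333, 'tcp_pos': [0.5306, 0.0068, 0.1976], 'eef_rot': [179.9825, -0.0436, 10.9888], 'contact_force': [-1.1936, 1.6979, 5.8289], 'moment': [0.4322, 0.1095, -0.0141], 'gripper_width': 0.0238}
ring [0.5945 0.0192 0.1976] F along handle -0.8480190103438079 lat 1.8942798823381202 Mz at ring -0.13723014384952162
```

Request:
apply_moves(
  targets=[
    [0, -0.0001, -0.0003, 0.001, 0, 0, 0],
    [0, 0, 0, 0.0005, 0, 0, 0],
    [0, 0, 0, 0, 0, 0, 0],
    [0, 0, 0, 0, 0, 0, 0],
  ],
)

```text
time_s: 12.67
tcp_pos: [0.5306, 0.007, 0.1961]
eef_rot: [180.0, -0.1, 11.0]
contact_force: [-0.6, 0.4, 5.1]
gripper_width: 0.0237
gripper_force: 55.0
```

```bash
python3 st.py
```

```text
{'time_s': 12.6667, 'tcp_pos': [0.5306, 0.007, 0.1961], 'eef_rot': [179.9737, -0.0521, 10.9811], 'contact_force': [-0.5629, 0.3995, 5.1369], 'moment': [0.2345, -0.1892, -0.0168], 'gripper_width': 0.0237}
ring [0.5944 0.0194 0.1961] F along handle -0.4764760728640188 lat 0.4994281344327769 Mz at ring -0.04930820321789202
```

Request:
apply_moves(
  targets=[
    [0, 0, 0, 0.001, 0, 0, 0],
    [0, 0, 0, 0.0005, 0, 0, 0],
    [0, 0, 0, 0, 0, 0, 0],
    [0, 0, 0, 0, 0, 0, 0],
  ],
)

```text
time_s: 13.0
tcp_pos: [0.5307, 0.007, 0.1946]
eef_rot: [180.0, -0.1, 11.0]
contact_force: [-0.1, 0.4, 4.3]
gripper_width: 0.0235
gripper_force: 55.0
```

```bash
python3 st.py;python3 look.py pics/seat.png
```

```text
{'time_s': 13.0, 'tcp_pos': [0.5307, 0.007, 0.1946], 'eef_rot': [179.9715, -0.0531, 10.986], 'contact_force': [-0.1087, 0.4174, 4.2724], 'moment': [0.2723, -0.143, -0.0147], 'gripper_width': 0.0235}
ring [0.5945 0.0194 0.1946] F along handle -0.02712931263173119 lat 0.43043118290074955 Mz at ring -0.042644221720758504
{'time_s': 13.0, 'tcp_pos': [0.5307, 0.007, 0.1946], 'eef_rot': [179.9715, -0.0531, 10.986], 'contact_force': [-0.1087, 0.4174, 4.2724], 'moment': [0.2723, -0.143, -0.0147], 'joints': [21.9711, 9.2888, -21.7407, 0.0444, -58.9238, 78.992]}
pred ring [0.59446    0.01939473 0.19462173] 329.4456214928664 194.11041283263083
n 210 lat [-0.02869478  0.02677408] fwd 0.027746084847420627 rows y [-0.00816971  0.04547932]
```

View pics/seat.png

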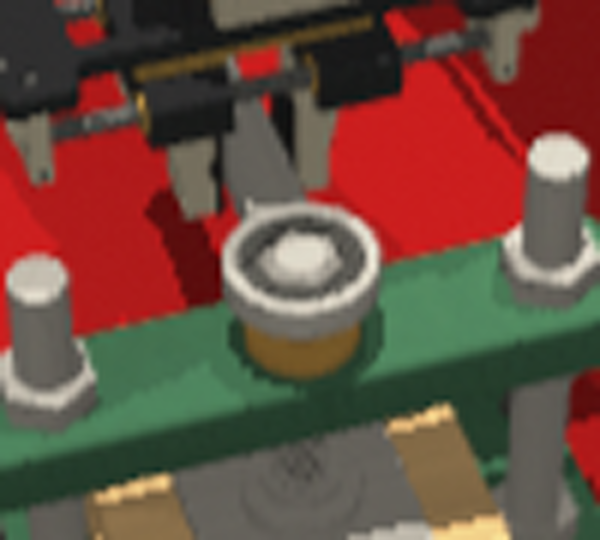

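```bash
cat > tilt.py <<'E'
from h import *
s=get_state();t=s["tcp_pos"];a=np.radians(s["eef_rot"][2]);ring=t+.065*np.array([np.cos(a),np.sin(a),0])
L=[];H=[]
for i in range(4):
    c=capture("scene");P=cloud(c).reshape(-1,3);l=(P-[.5944,.0194,0])@np.array([[np.cos(a),-np.sin(a),0],[np.sin(a),np.cos(a),0],[0,0,1]])
    r=np.hypot(l[:,0],l[:,1]);m=(r>.0175)&(r<.027)&(l[:,2]>.196)&(l[:,2]<.213);L.append(l[m])
    m=(r<.007)&(abs(l[:,2]-.208)<.012);H.append(l[m,2])
q=np.vstack(L);A=np.c_[q[:,:2],np.ones(len(q))]
for k in range(3):
    w=np.linalg.lstsq(A,q[:,2],rcond=None)[0];e=q[:,2]-A@w;g=abs(e)<.005;q=q[g];A=A[g]
print(len(q),"slope along,lat deg",np.degrees(w[:2]),"ring top z",w[2],"hex top z",np.median(np.hstack(H)),"protrusion mm (4 when seated)",(np.median(np.hstack(H))-w[2])*1e3)
E
python3 tilt.py
```

```text
808 slope along,lat deg [ 1.15472768 -0.65566928] ring top z 0.2089523591067959 hex top z 0.21179259334629486 protrusion mm (4 when seated) 2.8402342394989457
```

Request:
apply_moves(
  targets=[
    [0, 0, 0, -0.001, 0, -0.011, 0],
    [0, 0, 0, -0.0005, 0, -0.011, 0],
    [0, 0, 0, 0, 0, 0, 0],
    [0, 0, 0, 0, 0, 0, 0],
  ],
)

```text
time_s: 13.58
tcp_pos: [0.5306, 0.0071, 0.1959]
eef_rot: [180.0, 2.1, 11.0]
contact_force: [-1.4, -1.2, 5.2]
gripper_width: 0.0234
gripper_force: 55.0
```

```bash
python3 st.py;python3 tilt.py
```

```text
{'time_s': 13.5833, 'tcp_pos': [0.5306, 0.0071, 0.1959], 'eef_rot': [179.9732, 2.0603, 10.9714], 'contact_force': [-1.4209, -1.2141, 5.2242], 'moment': [0.0562, -0.2379, 0.0084], 'gripper_width': 0.0234}
ring [0.5944 0.0194 0.1959] F along handle -1.6259572543570664 lat -0.9214783287132106 Mz at ring 0.06825614201567798
872 slope along,lat deg [-0.22872736 -0.64837169] ring top z 0.20844485585149716 hex top z 0.21130931632022643 protrusion mm (4 when seated) 2.8644604687292627
```

Request:
apply_moves(
  targets=[
    [0, 0.0002, -0.0051, 0, 0.0018, 0, 0.05],
    [0, 0.0002, -0.0051, 0, 0.0018, 0, 0.05],
    [0, 0.0002, -0.0051, 0.0003, 0.0018, 0, 0.05],
    [0, 0.0002, -0.0051, 0, 0.0018, 0, 0.05],
    [0, 0, 0, 0, 0, 0, 0],
  ],
)

```text
time_s: 14.2
tcp_pos: [0.5298, 0.0277, 0.1954]
eef_rot: [180.0, 2.0, -7.2]
contact_force: [-0.4, -1.6, 4.3]
gripper_width: 0.0232
gripper_force: 55.0
```

```bash
python3 st.py
```

```text
{'time_s': 14.2, 'tcp_pos': [0.5298, 0.0277, 0.1954], 'eef_rot': [179.9606, 2.0453, -7.2032], 'contact_force': [-0.3562, -1.6306, 4.2655], 'moment': [-0.7715, -0.5224, 0.0795], 'gripper_width': 0.0232}
ring [0.5942 0.0196 0.1954] F along handle -0.1488779312897386 lat -1.6624021373446654 Mz at ring 0.18753742771691928
```

Request:
apply_moves(
  targets=[
    [0, 0.0002, -0.0051, 0, 0.0018, 0, 0.05],
    [0, 0.0002, -0.0051, 0, 0.0018, 0, 0.05],
    [0, 0.0002, -0.0051, 0.0003, 0.0018, 0, 0.05],
    [0, 0.0002, -0.0051, 0, 0.0018, 0, 0.05],
    [0, 0, 0, 0, 0, 0, 0],
  ],
)

```text
time_s: 14.62
tcp_pos: [0.5354, 0.0472, 0.1951]
eef_rot: [180.0, 2.0, -25.1]
contact_force: [-0.1, -0.6, 4.5]
gripper_width: 0.0235
gripper_force: 55.0
```

```bash
python3 st.py; python3 tilt.py
```

```text
{'time_s': 14.6167, 'tcp_pos': [0.5354, 0.0472, 0.1951], 'eef_rot': [179.9857, 2.0258, -25.073], 'contact_force': [-0.1361, -0.6324, 4.4716], 'moment': [-0.4392, -0.414, 0.11], 'gripper_width': 0.0235}
ring [0.5943 0.0197 0.1951] F along handle 0.14469465804183 lat -0.6304449283550578 Mz at ring 0.15098795438100326
866 slope along,lat deg [ 0.63344011 -1.71584753] ring top z 0.2072004259177237 hex top z 0.21107803530559377 protrusion mm (4 when seated) 3.8776093878700735
```

Request:
apply_moves(
  targets=[
    [0, 0.0002, -0.0051, 0, 0.0018, 0, 0.05],
    [0, 0.0002, -0.0051, 0, 0.0018, 0, 0.05],
    [0, 0.0002, -0.0051, 0.0003, 0.0018, 0, 0.05],
    [0, 0, 0, 0, 0, 0, 0],
  ],
)

```text
time_s: 15.15
tcp_pos: [0.5435, 0.0604, 0.1948]
eef_rot: [-180.0, 2.0, -38.6]
contact_force: [-0.8, 0.9, 6.5]
gripper_width: 0.0236
gripper_force: 55.0
```

```bash
python3 st.py
```

```text
{'time_s': 15.15, 'tcp_pos': [0.5435, 0.0604, 0.1948], 'eef_rot': [-179.965, 2.0164, -38.6295], 'contact_force': [-0.7717, 0.8925, 6.4969], 'moment': [-0.1208, -0.1392, 0.1362], 'gripper_width': 0.0236}
ring [0.5943 0.0198 0.1948] F along handle -1.1600351164732199 lat 0.2154775316898755 Mz at ring 0.12219567716749886
```

Request:
apply_moves(
  targets=[
    [0, 0.0002, 0.0051, 0, -0.0018, 0, -0.05],
    [0, 0.0002, 0.0051, 0, -0.0018, 0, -0.05],
    [0, 0.0002, 0.0051, 0, -0.0018, 0, -0.05],
    [0, 0.0002, 0.0051, 0, -0.0018, 0, -0.05],
    [0, 0.0002, 0.0051, 0, -0.0018, 0, -0.05],
    [0, 0.0002, 0.0051, 0, -0.0018, 0, -0.05],
    [0, 0, 0, 0, 0, 0, 0],
  ],
)

```text
time_s: 15.73
tcp_pos: [0.5306, 0.0322, 0.1949]
eef_rot: [-180.0, 2.0, -11.2]
contact_force: [-0.4, 2.1, 4.0]
gripper_width: 0.0233
gripper_force: 55.0
```

```bash
python3 st.py
```

```text
{'time_s': 15.7333, 'tcp_pos': [0.5306, 0.0322, 0.1949], 'eef_rot': [-179.9549, 1.9591, -11.1921], 'contact_force': [-0.4422, 2.1002, 3.9827], 'moment': [0.5814, -0.5992, 0.0848], 'gripper_width': 0.0233}
ring [0.5943 0.0195 0.1949] F along handle -0.8414343333897543 lat 1.9744114680452374 Mz at ring -0.043573151873150445
```

Request:
apply_moves(
  targets=[
    [0, 0.0002, 0.0051, 0, -0.0018, 0, -0.05],
    [0, 0.0002, 0.0051, 0, -0.0018, 0, -0.05],
    [0, 0.0002, 0.0051, 0, -0.0018, 0, -0.05],
    [0, 0.0002, 0.0051, 0, -0.0018, 0, -0.05],
    [0, 0.0002, 0.0051, 0, -0.0018, 0, -0.05],
    [0, 0.0002, 0.0051, 0, -0.0018, 0, -0.05],
    [0, 0.0002, 0.0051, 0, -0.0018, 0, -0.05],
    [0, 0.0002, 0.0051, 0, -0.0018, 0, -0.05],
    [0, 0.0002, 0.0051, 0, -0.0018, 0, -0.05],
    [0, 0.0002, 0.0051, 0, -0.0018, 0, -0.05],
    [0, 0.0002, 0.0051, 0, -0.0018, 0, -0.05],
    [0, 0.0002, 0.0051, 0, -0.0018, 0, -0.05],
    [0, 0.0002, 0.0051, 0, -0.0018, 0, -0.05],
    [0, 0.0002, 0.0051, 0, -0.0018, 0, -0.05],
    [0, 0, 0, 0, 0, 0, 0],
  ],
)

```text
time_s: 16.98
tcp_pos: [0.5543, -0.032, 0.1948]
eef_rot: [179.9, 2.0, 51.7]
contact_force: [0.5, -1.3, 5.2]
gripper_width: 0.0235
gripper_force: 55.0
```

```bash
python3 st.py
```

```text
{'time_s': 16.9833, 'tcp_pos': [0.5543, -0.032, 0.1948], 'eef_rot': [179.9129, 2.0224, 51.6844], 'contact_force': [0.5023, -1.2918, 5.1559], 'moment': [-0.2658, -0.751, -0.0741], 'gripper_width': 0.0235}
ring [0.5946 0.019  0.1948] F along handle -0.7021387764746837 lat -1.1950046452744376 Mz at ring 0.0035698937515274837
```

Request:
apply_moves(
  targets=[
    [0, 0.0002, -0.0051, 0, 0.0018, 0, 0.05],
    [0, 0.0002, -0.0051, 0, 0.0018, 0, 0.05],
    [0, 0.0002, -0.0051, 0, 0.0018, 0, 0.05],
    [0, 0.0002, -0.0051, 0, 0.0018, 0, 0.05],
    [0, 0.0002, -0.0051, 0.0003, 0.0018, 0, 0.05],
    [0, 0.0002, -0.0051, 0, 0.0018, 0, 0.05],
    [0, 0, 0, 0, 0, 0, 0],
  ],
)

```text
time_s: 17.57
tcp_pos: [0.535, -0.0073, 0.1948]
eef_rot: [179.9, 2.0, 24.1]
contact_force: [1.0, -3.2, 6.0]
gripper_width: 0.0234
gripper_force: 55.0
```

```bash
python3 st.py
```

```text
{'time_s': 17.5667, 'tcp_pos': [0.535, -0.0073, 0.1948], 'eef_rot': [179.941, 1.9644, 24.1381], 'contact_force': [0.9985, -3.223, 5.971], 'moment': [-0.9812, -0.6966, -0.0574], 'gripper_width': 0.0234}
ring [0.5943 0.0193 0.1948] F along handle -0.4067839063602717 lat -3.349544191336131 Mz at ring 0.16035559631749077
```

Request:
apply_moves(
  targets=[
    [0, 0.0002, -0.0051, 0, 0.0018, 0, 0.05],
    [0, 0.0002, -0.0051, 0, 0.0018, 0, 0.05],
    [0, 0.0002, -0.0051, 0, 0.0018, 0, 0.05],
    [0, 0.0002, -0.0051, 0, 0.0018, 0, 0.05],
    [0, 0, 0, 0, 0, 0, 0],
  ],
)

```text
time_s: 17.98
tcp_pos: [0.5296, 0.0125, 0.1946]
eef_rot: [180.0, 2.0, 6.2]
contact_force: [1.2, -3.3, 6.2]
gripper_width: 0.0236
gripper_force: 55.0
```

```bash
python3 st.py
```

```text
{'time_s': 17.9833, 'tcp_pos': [0.5296, 0.0125, 0.1946], 'eef_rot': [179.9739, 1.9638, 6.1518], 'contact_force': [1.2421, -3.2759, 6.177], 'moment': [-0.8934, -0.719, 0.0634], 'gripper_width': 0.0236}
ring [0.5943 0.0194 0.1946] F along handle 0.8838902019903364 lat -3.390172002886847 Mz at ring 0.28373261904188696
```

Request:
apply_moves(
  targets=[
    [0, 0.0002, -0.0051, 0, 0.0018, 0, 0.05],
    [0, 0.0002, -0.0051, 0, 0.0018, 0, 0.05],
    [0, 0.0002, -0.0051, 0, 0.0018, 0, 0.05],
    [0, 0.0002, -0.0051, 0, 0.0018, 0, 0.05],
    [0, 0, 0, 0, 0, 0, 0],
  ],
)

```text
time_s: 18.4
tcp_pos: [0.5306, 0.033, 0.1944]
eef_rot: [-180.0, 2.0, -11.9]
contact_force: [0.1, -1.2, 4.9]
gripper_width: 0.0235
gripper_force: 55.0
```

```bash
python3 st.py
```

```text
{'time_s': 18.4, 'tcp_pos': [0.5306, 0.033, 0.1944], 'eef_rot': [-179.9929, 1.9757, -11.8506], 'contact_force': [0.1143, -1.1954, 4.9186], 'moment': [-0.7449, -0.6947, 0.0854], 'gripper_width': 0.0235}
ring [0.5943 0.0196 0.1944] F along handle 0.357391693339523 lat -1.1464295703208602 Mz at ring 0.15994253197258032
```

Request:
apply_moves(
  targets=[
    [0, 0.0002, -0.0051, 0.0003, 0.0018, 0, 0.05],
    [0, 0.0002, -0.0051, 0, 0.0018, 0, 0.05],
    [0, 0.0002, -0.0051, 0, 0.0018, 0, 0.05],
    [0, 0, 0, 0, 0, 0, 0],
  ],
)

```text
time_s: 18.73
tcp_pos: [0.5355, 0.0475, 0.1942]
eef_rot: [-180.0, 2.0, -25.4]
contact_force: [0.3, -0.3, 5.4]
gripper_width: 0.0238
gripper_force: 55.0
```

```bash
python3 st.py
```

```text
{'time_s': 18.7333, 'tcp_pos': [0.5355, 0.0475, 0.1942], 'eef_rot': [-179.971, 1.9821, -25.354], 'contact_force': [0.298, -0.2625, 5.4418], 'moment': [-0.5662, -0.4924, 0.1364], 'gripper_width': 0.0238}
ring [0.5943 0.0197 0.1942] F along handle 0.3816416040097839 lat -0.10959306589560311 Mz at ring 0.1435660944300223
```

Request:
apply_moves(
  targets=[
    [0, 0.0002, -0.0051, 0, 0.0018, 0, 0.05],
    [0, 0.0002, -0.0051, 0, 0.0018, 0, 0.05],
    [0, 0.0002, -0.0051, 0, 0.0018, 0, 0.05],
    [0, 0, 0, 0, 0, 0, 0],
  ],
)

```text
time_s: 19.07
tcp_pos: [0.5436, 0.0605, 0.1941]
eef_rot: [-180.0, 2.0, -38.9]
contact_force: [0.7, -0.1, 5.8]
gripper_width: 0.0234
gripper_force: 55.0
```

```bash
python3 st.py
```

```text
{'time_s': 19.0667, 'tcp_pos': [0.5436, 0.0605, 0.1941], 'eef_rot': [-179.9606, 1.9976, -38.8555], 'contact_force': [0.6785, -0.0604, 5.8374], 'moment': [-0.2704, -0.406, 0.1862], 'gripper_width': 0.0234}
ring [0.5943 0.0198 0.1941] F along handle 0.5662823048917367 lat 0.37859045919040357 Mz at ring 0.16161063200099937
```

Request:
apply_moves(
  targets=[
    [0, 0.0002, 0.0051, 0, -0.0018, 0, -0.05],
    [0, 0.0002, 0.0051, 0, -0.0018, 0, -0.05],
    [0, 0.0002, 0.0051, 0, -0.0018, 0, -0.05],
    [0, 0.0002, 0.0051, 0, -0.0018, 0, -0.05],
    [0, 0.0002, 0.0051, 0, -0.0018, 0, -0.05],
    [0, 0.0002, 0.0051, 0, -0.0018, 0, -0.05],
    [0, 0.0002, 0.0051, 0, -0.0018, 0, -0.05],
    [0, 0.0002, 0.0051, 0, -0.0018, 0, -0.05],
    [0, 0.0002, 0.0051, 0, -0.0018, 0, -0.05],
    [0, 0.0002, 0.0051, 0, -0.0018, 0, -0.05],
    [0, 0.0002, 0.0051, 0, -0.0018, 0, -0.05],
    [0, 0.0002, 0.0051, 0, -0.0018, 0, -0.05],
    [0, 0.0002, 0.0051, 0, -0.0018, 0, -0.05],
    [0, 0.0002, 0.0051, 0, -0.0018, 0, -0.05],
    [0, 0.0002, 0.0051, 0, -0.0018, 0, -0.05],
    [0, 0.0002, 0.0051, 0, -0.0018, 0, -0.05],
    [0, 0.0002, 0.0051, 0, -0.0018, 0, -0.05],
    [0, 0.0002, 0.0051, 0, -0.0018, 0, -0.05],
    [0, 0.0002, 0.0051, 0, -0.0018, 0, -0.05],
    [0, 0.0002, 0.0051, 0, -0.0018, 0, -0.05],
  ],
)

```text
time_s: 20.73
tcp_pos: [0.554, -0.0318, 0.1941]
eef_rot: [179.9, 2.0, 51.6]
contact_force: [1.2, -1.9, 6.7]
gripper_width: 0.0238
gripper_force: 55.0
```

Request:
apply_moves(
  targets=[
    [0, 0.0002, -0.0051, 0, 0.0018, 0, 0.05],
    [0, 0.0002, -0.0051, 0, 0.0018, 0, 0.05],
    [0, 0.0002, -0.0051, 0, 0.0018, 0, 0.05],
    [0, 0.0002, -0.0051, 0, 0.0018, 0, 0.05],
    [0, 0.0002, -0.0051, 0.0003, 0.0018, 0, 0.05],
    [0, 0.0002, -0.0051, 0, 0.0018, 0, 0.05],
    [0, 0, 0, 0, 0, 0, 0],
  ],
)

```text
time_s: 21.32
tcp_pos: [0.535, -0.0073, 0.194]
eef_rot: [179.9, 2.0, 24.1]
contact_force: [0.3, -3.7, 7.0]
gripper_width: 0.0235
gripper_force: 55.0
```

```bash
python3 st.py
```

```text
{'time_s': 21.3167, 'tcp_pos': [0.535, -0.0073, 0.194], 'eef_rot': [179.9351, 1.9531, 24.1407], 'contact_force': [0.3166, -3.721, 7.0363], 'moment': [-1.0174, -0.6987, -0.0631], 'gripper_width': 0.0235}
ring [0.5943 0.0193 0.194 ] F along handle -1.2328791864060198 lat -3.525081684397996 Mz at ring 0.16600852273017241
```

Request:
apply_moves(
  targets=[
    [0, 0.0002, -0.0051, 0, 0.0018, 0, 0.05],
    [0, 0.0002, -0.0051, 0, 0.0018, 0, 0.05],
    [0, 0.0002, -0.0051, 0, 0.0018, 0, 0.05],
    [0, 0, 0, 0, 0, 0, 0],
  ],
)

```text
time_s: 21.65
tcp_pos: [0.5305, 0.0073, 0.1939]
eef_rot: [180.0, 1.9, 10.7]
contact_force: [0.4, -3.5, 6.8]
gripper_width: 0.0235
gripper_force: 55.0
```

```bash
python3 st.py; python3 tilt.py
```

```text
{'time_s': 21.65, 'tcp_pos': [0.5305, 0.0073, 0.1939], 'eef_rot': [179.9555, 1.9497, 10.6579], 'contact_force': [0.4023, -3.4608, 6.788], 'moment': [-1.135, -0.6876, 0.0612], 'gripper_width': 0.0235}
ring [0.5943 0.0193 0.1939] F along handle -0.24465489247900424 lat -3.4754702360679475 Mz at ring 0.2870928897020234
892 slope along,lat deg [ 0.25471128 -0.89165065] ring top z 0.2063477991895074 hex top z 0.2102665231192764 protrusion mm (4 when seated) 3.918723929768997
```

Request:
apply_moves(
  targets=[
    [0, 0.0002, -0.0051, 0, 0.0018, 0, 0.05],
    [0, 0.0002, -0.0051, 0, 0.0018, 0, 0.05],
    [0, 0, 0, 0, 0, 0, 0],
  ],
)

```text
time_s: 22.1
tcp_pos: [0.5293, 0.0174, 0.1939]
eef_rot: [180.0, 2.0, 1.7]
contact_force: [0.3, -2.6, 6.6]
gripper_width: 0.0235
gripper_force: 55.0
```

```bash
python3 st.py
```

```text
{'time_s': 22.1, 'tcp_pos': [0.5293, 0.0174, 0.1939], 'eef_rot': [179.9709, 1.9558, 1.66], 'contact_force': [0.2558, -2.6453, 6.5994], 'moment': [-1.0673, -0.6003, 0.1611], 'gripper_width': 0.0235}
ring [0.5943 0.0193 0.1939] F along handle 0.17904709069190836 lat -2.6515526340551037 Mz at ring 0.33347114239074993
```

Request:
apply_moves(
  targets=[
    [0, 0.0002, -0.0051, 0, 0.0018, 0, 0.05],
    [0, 0.0002, -0.0051, 0, 0.0018, 0, 0.05],
    [0, 0, 0, 0, 0, 0, 0],
  ],
)

```text
time_s: 22.35
tcp_pos: [0.5298, 0.0276, 0.1938]
eef_rot: [180.0, 2.0, -7.3]
contact_force: [-0.4, -2.4, 6.0]
gripper_width: 0.0235
gripper_force: 55.0
```

```bash
python3 st.py
```

```text
{'time_s': 22.35, 'tcp_pos': [0.5298, 0.0276, 0.1938], 'eef_rot': [179.9769, 1.9639, -7.3306], 'contact_force': [-0.4451, -2.4073, 6.0011], 'moment': [-1.086, -0.5134, 0.2807], 'gripper_width': 0.0235}
ring [0.5942 0.0193 0.1938] F along handle -0.1343225637052599 lat -2.444396454800031 Mz at ring 0.43958592934220964
```

Request:
apply_moves(
  targets=[
    [0, 0.0002, -0.0051, 0, 0.0018, 0, 0.05],
    [0, 0.0002, -0.0051, 0, 0.0018, 0, 0.05],
    [0, 0.0002, -0.0051, 0, 0.0018, 0, 0.05],
    [0, 0, 0, 0, 0, 0, 0],
  ],
)

```text
time_s: 22.68
tcp_pos: [0.5334, 0.0424, 0.1937]
eef_rot: [180.0, 2.0, -20.8]
contact_force: [-0.7, -2.1, 6.4]
gripper_width: 0.0235
gripper_force: 55.1
```

```bash
python3 st.py
```

```text
{'time_s': 22.6833, 'tcp_pos': [0.5334, 0.0424, 0.1937], 'eef_rot': [179.9783, 1.9797, -20.8236], 'contact_force': [-0.7185, -2.1151, 6.3555], 'moment': [-1.0164, -0.3334, 0.4171], 'gripper_width': 0.0235}
ring [0.5941 0.0193 0.1937] F along handle 0.08031761395893204 lat -2.2324189437410094 Mz at ring 0.562249758575371
```

Request:
apply_moves(
  targets=[
    [0, 0.0002, -0.0051, 0, 0.0018, 0, 0.05],
    [0, 0.0002, -0.0051, 0, 0.0018, 0, 0.05],
    [0, 0.0002, -0.0051, 0, 0.0018, 0, 0.05],
    [0, 0, 0, 0, 0, 0, 0],
  ],
)

```text
time_s: 23.02
tcp_pos: [0.5403, 0.056, 0.1936]
eef_rot: [180.0, 2.0, -34.3]
contact_force: [-0.8, -2.0, 6.7]
gripper_width: 0.0238
gripper_force: 55.1
```

```bash
python3 st.py
```

```text
{'time_s': 23.0167, 'tcp_pos': [0.5403, 0.056, 0.1936], 'eef_rot': [179.9771, 1.9925, -34.3136], 'contact_force': [-0.8177, -1.9517, 6.7038], 'moment': [-0.7853, -0.1104, 0.5213], 'gripper_width': 0.0238}
ring [0.594  0.0193 0.1936] F along handle 0.42482185814428636 lat -2.0729805124436704 Mz at ring 0.6560268113713765
```

Request:
apply_moves(
  targets=[
    [0, 0.0002, -0.0051, 0, 0.0018, 0, 0.05],
    [0, 0, 0, 0, 0, 0, 0],
  ],
)

```text
time_s: 23.18
tcp_pos: [0.5432, 0.06, 0.1935]
eef_rot: [180.0, 2.0, -38.8]
contact_force: [-1.1, -1.6, 6.7]
gripper_width: 0.0231
gripper_force: 55.2
```

```bash
python3 st.py
```

```text
{'time_s': 23.1833, 'tcp_pos': [0.5432, 0.06, 0.1935], 'eef_rot': [179.9746, 1.9944, -38.7867], 'contact_force': [-1.0868, -1.6334, 6.6792], 'moment': [-0.9298, 0.0067, 0.6596], 'gripper_width': 0.0231}
ring [0.5939 0.0192 0.1935] F along handle 0.17605811289982246 lat -1.9539729276016105 Mz at ring 0.786605022881071
```

Request:
apply_moves(
  targets=[
    [0, 0.0002, 0.0051, 0, -0.0018, 0, -0.05],
    [0, 0.0002, 0.0051, 0, -0.0018, 0, -0.05],
    [0, 0.0002, 0.0051, 0, -0.0018, 0, -0.05],
    [0, 0.0002, 0.0051, 0, -0.0018, 0, -0.05],
    [0, 0.0002, 0.0051, 0, -0.0018, 0, -0.05],
    [0, 0.0002, 0.0051, 0, -0.0018, 0, -0.05],
    [0, 0.0002, 0.0051, 0, -0.0018, 0, -0.05],
    [0, 0.0002, 0.0051, 0, -0.0018, 0, -0.05],
    [0, 0.0002, 0.0051, 0, -0.0018, 0, -0.05],
    [0, 0.0002, 0.0051, 0, -0.0018, 0, -0.05],
    [0, 0.0002, 0.0051, 0, -0.0018, 0, -0.05],
    [0, 0.0002, 0.0051, 0, -0.0018, 0, -0.05],
    [0, 0.0002, 0.0051, 0, -0.0018, 0, -0.05],
    [0, 0.0002, 0.0051, 0, -0.0018, 0, -0.05],
    [0, 0.0002, 0.0051, 0, -0.0018, 0, -0.05],
    [0, 0.0002, 0.0051, 0, -0.0018, 0, -0.05],
    [0, 0.0002, 0.0051, 0, -0.0018, 0, -0.05],
    [0, 0.0002, 0.0051, 0, -0.0018, 0, -0.05],
    [0, 0, 0, 0, 0, 0, 0],
  ],
)

```text
time_s: 24.77
tcp_pos: [0.5468, -0.0246, 0.1935]
eef_rot: [179.9, 2.0, 42.7]
contact_force: [0.1, 0.9, 7.1]
gripper_width: 0.0239
gripper_force: 55.0
```

```bash
python3 st.py
```

```text
{'time_s': 24.7667, 'tcp_pos': [0.5468, -0.0246, 0.1935], 'eef_rot': [179.9334, 1.9653, 42.6944], 'contact_force': [0.1188, 0.9275, 7.0529], 'moment': [0.6085, -0.4467, -0.0101], 'gripper_width': 0.0239}
ring [0.5945 0.0194 0.1935] F along handle 0.7161854420485159 lat 0.601143504997652 Mz at ring -0.04914931450939501
```

Request:
apply_moves(
  targets=[
    [0, 0.0002, -0.0051, 0, 0.0018, 0, 0.05],
    [0, 0.0002, -0.0051, 0, 0.0018, 0, 0.05],
    [0, 0.0002, -0.0051, 0, 0.0018, 0, 0.05],
    [0, 0.0002, -0.0051, 0, 0.0018, 0, 0.05],
    [0, 0.0002, -0.0051, 0, 0.0018, 0, 0.05],
    [0, 0.0002, -0.0051, 0, 0.0018, 0, 0.05],
    [0, 0, 0, 0, 0, 0, 0],
  ],
)

```text
time_s: 25.35
tcp_pos: [0.5318, 0.0017, 0.1937]
eef_rot: [179.9, 2.0, 15.2]
contact_force: [2.2, -5.7, 5.6]
gripper_width: 0.0234
gripper_force: 55.1
```

```bash
python3 st.py
```

```text
{'time_s': 25.35, 'tcp_pos': [0.5318, 0.0017, 0.1937], 'eef_rot': [179.889, 1.9595, 15.1945], 'contact_force': [2.2273, -5.6782, 5.6142], 'moment': [-2.0171, -1.1793, 0.378], 'gripper_width': 0.0234}
ring [0.5945 0.0188 0.1937] F along handle 0.6612079232255861 lat -6.063447493178024 Mz at ring 0.7721172247551664
```

Request:
apply_moves(
  targets=[
    [0, 0.0002, -0.0051, 0, 0.0018, 0, 0.05],
    [0, 0.0002, -0.0051, 0, 0.0018, 0, 0.05],
    [0, 0.0002, -0.0051, 0, 0.0018, 0, 0.05],
    [0, 0, 0, 0, 0, 0, 0],
    [0, 0, 0, 0, 0, 0, 0],
  ],
)

```text
time_s: 25.77
tcp_pos: [0.5293, 0.0164, 0.1936]
eef_rot: [179.9, 2.0, 1.9]
contact_force: [0.8, -6.1, 6.6]
gripper_width: 0.0234
gripper_force: 55.2
```

```bash
python3 st.py
```

```text
{'time_s': 25.7667, 'tcp_pos': [0.5293, 0.0164, 0.1936], 'eef_rot': [179.8913, 1.9747, 1.9486], 'contact_force': [0.7879, -6.1306, 6.6387], 'moment': [-2.022, -0.9393, 0.6141], 'gripper_width': 0.0234}
ring [0.5943 0.0186 0.1936] F along handle 0.5789643443209804 lat -6.153816299760056 Mz at ring 1.0141368623115938
```

Request:
apply_moves(
  targets=[
    [0, 0.0001, -0.0041, 0, 0.0014, 0, 0.04],
    [0, 0.0001, -0.0041, 0, 0.0014, 0, 0.04],
    [0, 0, 0, 0, 0, 0, 0],
    [0, 0, 0, 0, 0, 0, 0],
  ],
)

```text
time_s: 26.1
tcp_pos: [0.5294, 0.0245, 0.1935]
eef_rot: [179.9, 2.0, -5.2]
contact_force: [1.5, -6.7, 6.0]
gripper_width: 0.0237
gripper_force: 55.2
```

```bash
python3 st.py
```

```text
{'time_s': 26.1, 'tcp_pos': [0.5294, 0.0245, 0.1935], 'eef_rot': [179.8809, 1.9733, -5.2404], 'contact_force': [1.4698, -6.6593, 5.9883], 'moment': [-2.1521, -0.8657, 0.7472], 'gripper_width': 0.0237}
ring [0.5941 0.0185 0.1935] F along handle 2.071923505450402 lat -6.497239390134584 Mz at ring 1.1695679476063192
```

Request:
apply_moves(
  targets=[
    [0, 0, -0.0021, 0, 0.0007, 0, 0.02],
    [0, 0, 0, 0, 0, 0, 0],
    [0, 0, 0, 0, 0, 0, 0],
  ],
)

```text
time_s: 26.35
tcp_pos: [0.5296, 0.0263, 0.1935]
eef_rot: [179.9, 2.0, -7.0]
contact_force: [1.5, -7.1, 6.2]
gripper_width: 0.0234
gripper_force: 55.4
```

```bash
python3 st.py
```

```text
{'time_s': 26.35, 'tcp_pos': [0.5296, 0.0263, 0.1935], 'eef_rot': [179.8593, 1.9731, -7.0233], 'contact_force': [1.4613, -7.1032, 6.1744], 'moment': [-2.6182, -0.903, 0.8296], 'gripper_width': 0.0234}
ring [0.5941 0.0183 0.1935] F along handle 2.3188689868977077 lat -6.871254623652511 Mz at ring 1.276252349038099
```

Request:
apply_moves(
  targets=[
    [0, 0.0002, 0.0051, 0, -0.0018, 0, -0.05],
    [0, 0.0002, 0.0051, 0, -0.0018, 0, -0.05],
    [0, 0, 0, 0, 0, 0, 0],
    [0, 0, 0, 0, 0, 0, 0],
  ],
)

```text
time_s: 26.68
tcp_pos: [0.5293, 0.0169, 0.1935]
eef_rot: [180.0, 2.0, 1.9]
contact_force: [0.8, -1.4, 5.8]
gripper_width: 0.0232
gripper_force: 55.0
```

```bash
python3 st.py; python3 tilt.py
```

```text
{'time_s': 26.6833, 'tcp_pos': [0.5293, 0.0169, 0.1935], 'eef_rot': [179.9615, 1.9508, 1.943], 'contact_force': [0.8165, -1.3701, 5.7621], 'moment': [-0.7408, -0.7567, 0.1852], 'gripper_width': 0.0232}
ring [0.5943 0.0191 0.1935] F along handle 0.7695690255195669 lat -1.3970427410083581 Mz at ring 0.2760534072044927
870 slope along,lat deg [ 0.16631259 -0.32747016] ring top z 0.2057518637134411 hex top z 0.20982941153443446 protrusion mm (4 when seated) 4.077547820993371
```

Request:
apply_moves(
  targets=[
    [0, 0.0001, 0.0031, -0.0005, -0.0011, 0, -0.03],
    [0, 0, 0, -0.0003, 0, 0, 0],
    [0, 0, 0, 0, 0, 0, 0],
  ],
)

```text
time_s: 27.13
tcp_pos: [0.5295, 0.0143, 0.1939]
eef_rot: [180.0, 2.0, 4.6]
contact_force: [1.8, -2.0, 2.2]
gripper_width: 0.0234
gripper_force: 55.0
```

```bash
python3 st.py
```

```text
{'time_s': 27.1333, 'tcp_pos': [0.5295, 0.0143, 0.1939], 'eef_rot': [179.9887, 1.9602, 4.5563], 'contact_force': [1.8146, -1.9618, 2.2419], 'moment': [-0.5027, -1.3097, -0.091], 'gripper_width': 0.0234}
ring [0.5943 0.0195 0.1939] F along handle 1.6530273262489457 lat -2.099720492735813 Mz at ring 0.04547578569853075
```

Request:
apply_moves(
  targets=[
    [0.7, 0, 0, 0, 0, 0, 0],
    [0.7, 0, 0, 0, 0, 0, 0],
    [0.7, 0, 0, 0, 0, 0, 0],
    [0.7, 0, 0, 0, 0, 0, 0],
    [0.7, 0, 0, 0, 0, 0, 0],
    [0.7, 0, 0, 0, 0, 0, 0],
    [0.7, 0, 0, 0, 0, 0, 0],
    [0.7, 0, 0, 0, 0, 0, 0],
    [0.7, 0, 0, 0, 0, 0, 0],
    [0.7, 0, 0, 0, 0, 0, 0],
  ],
)

```text
time_s: 27.97
tcp_pos: [0.5291, 0.0144, 0.1939]
eef_rot: [-180.0, 2.0, 4.7]
contact_force: [-0.0, -0.0, -0.2]
gripper_width: 0.0616
gripper_force: 0.0
```

Released. Rise clear.

Request:
apply_moves(
  targets=[
    [0.7, 0, 0, -0.01, 0, 0, 0],
    [0.7, 0, 0, -0.01, 0, 0, 0],
    [0.7, 0, 0, -0.02, 0, 0, 0],
    [0.7, 0, 0, -0.03, 0, 0, 0],
    [0.7, 0, 0, -0.03, 0, 0, 0],
    [0.7, 0, 0, -0.03, 0, 0, 0],
    [0.7, 0, 0, -0.02, 0, 0, 0],
    [0.7, 0, 0, 0, 0, 0, 0],
    [0.7, 0, 0, 0, 0, 0, 0],
    [0.7, 0, 0, 0, 0, 0, 0],
  ],
)

```text
time_s: 28.8
tcp_pos: [0.534, 0.0148, 0.344]
eef_rot: [-180.0, 2.0, 4.7]
contact_force: [0.3, -0.9, -1.1]
gripper_width: 0.0611
gripper_force: 0.0
```

```bash
python3 st.py; python3 tilt.py
python3 - <<'E'
from h import *
c=capture("scene");cv2.imwrite("pics/end.png",cv2.resize(c["frame"][150:350,180:440,::-1],None,fx=2.5,fy=2.5,interpolation=cv2.INTER_CUBIC))
E
```

```text
{'time_s': 28.8, 'tcp_pos': [0.534, 0.0148, 0.344], 'eef_rot': [-179.9776, 1.9711, 4.6695], 'contact_force': [0.2955, -0.876, -1.1137], 'moment': [-0.0091, -0.0613, 0.0021], 'gripper_width': 0.0611}
ring [0.5988 0.0201 0.344 ] F along handle 0.22320236461812223 lat -0.8971077064778269 Mz at ring 0.06041274587480723
905 slope along,lat deg [ 0.30425829 -1.20904127] ring top z 0.2058332203841796 hex top z 0.20952394274192904 protrusion mm (4 when seated) 3.690722357749449
```

View pics/end.png

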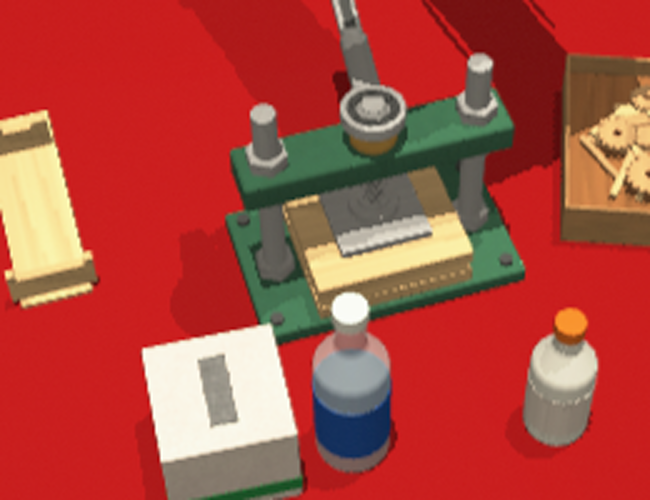

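The spanner sits on the hexagon (ring at crop pixel (373,110)), nearly level. The gripper is clear, and the bottles, boxes and stack are where they were.

```bash
python3 -c "from plant import close_job;print(close_job())"
```

```text
the job is handed in; nothing more can be done
None
```

The spanner is seated on the hexagon and let go, and the screw is nipped up to about 1.2–1.3 N m (peak reading 1.28). Nothing else in view was disturbed, and the job was handed in at about 29 s.

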